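Refit the handle of the pizza peel

TASK

The round pizza peel in its rest has lost its handle. First put the shaker that stands in the way, in front of the peel's stub, upright into the empty well of the small white tray; then slide the square tube handle, hole upwards, fully home onto the stub until the spring button pops up through its hole, and let go. Leave the flat handle, the other shaker and the utensil crock where they are.

Things in the scene. Friction and masses are not known exactly. Their poses are not given: they have to be found in the camera images.
- peel: The pizza peel, fixed in a low grey rest: a round 220 mm aluminium blade at 60 mm height, a dark 42 mm square collar before it, and a bare square aluminium stub sticking out of the collar level, its centre line 60 mm above the counter. Origin: on the counter, below the collar's front face. x from the stub's tip towards the blade.
- stub_home (a point): Centre of the collar's front face, where the stub begins. x runs along the stub from its tip to the collar (the way the handle is slid on), z up. The stub is 21.5 mm square and 52 mm long (tip at x = -52 mm), its last 10 mm tapering to 12 mm square. The handle is home when its mouth rests against the collar.
- spring_button (a joint): Brass spring button on top of the stub, 30 mm from the collar. 0 = up (8 mm above the stub's face); grows to 0.0095 m when pressed; about 1.5 N at first, 4 N when down. Towards the stub's tip it has a 45 degree ramp, so the handle's mouth presses it down as it slides on (5 to 10 N along the stub); its other side is steep and locks the handle.
- button_seat (a point): Fixed point on the peel where the middle of the handle's hole lies when the handle is home: 29.5 mm before the collar's face, 14 mm above the stub's centre line. Axes as stub_home.
- handle_center (a point): Centre of the square handle, 150 mm long, 32 mm wide, 32 mm high, about 220 g, lying on the counter, hole upwards. x along it towards its open mouth (at x = +75 mm), z up. The front 65 mm is bare aluminium tube with a 24 mm square bore (4 mm walls); the rear 85 mm a solid black plastic grip, equally wide. Grip it across its sides.
- handle_hole (a point): Middle of the button hole in the handle's top wall, 45.5 mm ahead of handle_center (29.5 mm behind the mouth) and 14 mm above it; the hole is 15 mm long and 13 mm wide, cut in the top wall only. Axes as handle_center.
- shaker_center (a point): Steel shaker with a white plastic cap, 44 mm diameter, 100 mm high, about 180 g, standing upright on the counter in front of the stub's tip. The point is on its axis, half-way up (50 mm above its foot).
- empty_well (a point): Small white plastic tray, 122 by 66 mm, walls 28 mm high and 4 mm thick, fixed to the counter, with two wells side by side. The point is the centre of the empty well's floor, 4 mm above the counter; the well is 55 mm (along x) by 58 mm (along y) inside. x along the tray's length, towards the other well.
- tray_shaker_center (a point): A second, equal shaker, standing in the tray's other well, 59 mm from the empty well's centre along the tray's x; bystander. The point is half-way up.
- flat_handle_center (a point): Centre of another tool's handle lying on the counter: same length (150 mm) and materials, but flat (46 mm wide, 22 mm high) and without a hole. It does not fit. x towards its mouth. Bystander.
- crock: Steel crock, 80 mm diameter and 135 mm high, with utensils standing up to 245 mm above the counter and leaning out to 55 mm from its axis; bystander. Origin: centre of its foot.
There are look-alikes about, which are no part of the job. What is shaped like the part that bears handle_center but purple or yellow is not meant.

How it is judged:
On the way, in this order (a step that is already met when the one before it is completed fails the run):
1. the shaker from in front of the stub stands upright in the tray's empty well (horizontal distance between shaker_center and empty_well below 0.014 m and z of shaker_center in the frame of empty_well below 0.056 m and angle between shaker_center's own z axis and vertical below 0.15 rad), for 0.2 s.
2. the handle slides over the stub and presses the spring button down (value of joint spring_button above 0.003 m and distance between handle_hole and button_seat below 0.04 m and angle between the x axis of handle_center and the x axis of stub_home, either way round below 0.12 rad), for 0.04 s.
At the end, for the whole second after the job is handed in: The spring button is up again (within 2 mm) with the middle of the handle's hole within 5 mm of its seat, the handle in line with the stub within 0.12 rad, and the shaker stands upright (within 0.15 rad) on the floor of the tray's empty well, within 14 mm of its centre (all of step 1 and value of joint spring_button below 0.002 m and distance between handle_hole and button_seat below 0.005 m and angle between the x axis of handle_center and the x axis of stub_home, either way round below 0.12 rad); the robot touches nothing.
It fails at once if the flat handle is moved by more than 30 mm (distance of flat_handle_center from where it was at the start of the episode above 0.03 m).
It fails at once if the other shaker is moved by more than 30 mm or tipped (distance of tray_shaker_center from where it was at the start of the episode above 0.03 m or angle between tray_shaker_center's own z axis and vertical above 0.4 rad).
It fails at once if the crock is moved by more than 30 mm or tipped (distance of crock from where it was at the start of the episode above 0.03 m or angle between crock's own z axis and vertical above 0.3 rad).
It also fails if it takes over 67 s, if anything falls off the work surface, if the arm or the gripper's body presses on something with over 40 N, if the wrist force passes 120 N, or if a joint passes its speed limit or range.

ROBOT

A 6-joint arm with a two-finger parallel gripper is mounted at the origin on the work surface. World frame = base frame: x ahead of the robot, y to its left, z up, the work surface at z = 0. Lengths are in m, angles in rad, forces in N, time in s.
With the tool pointing down it reaches from about 0.35 to 0.775 m from the base axis. Payload 5.5 kg.
Tool frame: the origin (TCP) lies midway between the tips of the shut fingers; the grasp point (between the pads) lies 19 mm behind it; z points along the fingers, y is the direction in which the jaws open and shut (so a half turn about z gives the same grasp; the last joint's range is limited). The gripper opens to 85 mm and grips with 20 to 120 N. Pads are 22 mm wide; open, the fingers measure 114 mm over their backs; the gripper's body (76 mm by 85 mm) begins 54 mm behind the grasp point. The pads swing forward as they close: fully open they stand 13 mm farther back than shut.
Start: joints at [1.132, 0.313, 0.046, 1.304, 0, 1.431], TCP at [0.169, 0.55, 0.231] pointing down, gripper open.
Joint ranges: [-2.76, 2.76], [-0.86, 1.69], [-1.03, 1.26], [-2.2, 2.34], [-1.47, 1.5], [-3.14, 3.14]. Speed limits (rad/s): [2.57, 2.57, 3.14, 3.14, 3.14, 3.14].

INTERFACE

Orientations are given as a unit quaternion [w, x, y, z].
In Python, from workcell import env gives the robot as it stands.
- The arm moves only by the shell command python3 -m creep 'ROWS' [OPENING] [FORCE]. ROWS is JSON, a list of rows, each a list of 6 numbers: the shift along the tool's x, y, z in m, then the turn, a rotation vector about the tool's x, y, z in degrees. A call has exactly 8 rows; each row is the pose to reach, as a shift and turn from the pose commanded when the call began, along the tool's axes at that moment; what a row does not reach only later rows make up. A row lasts 1/10 s, in which the tool goes at most 50 mm and 8.59 degrees, less where a joint would pass 70% of its speed; a pose out of reach is approached as far as the arm can. A call with a gripper value outside its range is refused whole. OPENING is the finger opening in m, from 0 to 0.0854, set as the call begins (- or left out, the last holds). The fingers move at their own pace and stop on an object; FORCE is the grip in N (left out, the last holds). Time passes only in rows, so rows that repeat a pose let the fingers close, or fill a call up. It gives the time, the measured TCP pose, the force and the opening at its end, in the units of the state.
- env.get_state(): the state, without advancing time (a new reading comes with each control period).
- env.read_camera(name): name is "scene" or "top"; returns (picture, depth): 480x640x3 uint8, blue, green, red; 480x640 float32, m along the optical axis (not along the pixel's ray), 0 where there is no reading.
- env.camera_params(name): a dict with "fx", "fy", "cx", "cy" (pixels), "position" and "orientation" of the camera in the world. Camera axes: x right, y up, looking along -z (the intrinsics and any distortion apply to the point x, -y, -z); pixel columns grow to the right and rows downward; lengths in m; the calibration is good to about 2 mm. A picture is of the moment at which its call begins. camera_params takes no time and is no camera call.
- env.hand_in(): hands the job in, once; it reports no verdict.
The state is a dict: "clock": time; "joint_pos": joint angles; "qvel": joint speeds; "tau": joint torques, N m; "tcp_pos": TCP position; "orientation": TCP orientation; "wrist_force": force on the tool from outside, world axes, zero at the start; "ft_torque": the same for the moment, N m; "finger_gap": finger opening in m.
Only numpy, scipy, OpenCV 4.12 (cv2) and the standard library are available. Lean on these libraries where they do the work, as an engineer would, in place of code of your own. Each camera call takes 0.05 s, during which the arm holds its last target. There are 200 camera calls.

## Working session

There is one attempt and no reset: what is moved stays moved. The work goes in short steps, Python scripts to look and compute and a shell command to move; the robot and the scene stay as the last step left them, time stands still between calls to the robot, and variables do not carry over. Pictures are saved under pics/ and viewed, about 8 in all and at most 12, crops included, and the job is handed in when it is done.

```bash
mkdir -p pics; ls
python3 - <<'E'
from workcell import env
import cv2,numpy as np
for n in("scene","top"):
    im,d=env.read_camera(n); cv2.imwrite(f"pics/{n}0.png",im); np.save(f"pics/{n}0.npy",d); print(n,env.camera_params(n))
print(env.get_state())
E
```

```text
pics
scene {'fx': 464.9902273714924, 'fy': 464.9902273714924, 'cx': 323.02244746315665, 'cy': 242.29968862768874, 'position': array([ 1.48062923, -0.26003897,  0.79071334]), 'orientation': array([0.662188  , 0.34404126, 0.30098956, 0.59375748])}
top {'fx': 541.9885479945921, 'fy': 541.9885479945921, 'cx': 331.64611757365435, 'cy': 240.3053845354196, 'position': array([ 0.37536405, -0.1575911 ,  1.24780474]), 'orientation': array([ 0.71460103,  0.03535326, -0.02905554, -0.69803388])}
{'clock': 0.1, 'joint_pos': array([1.13241118e+00, 3.13961625e-01, 4.51236680e-02, 1.30356803e+00,
       5.84615557e-06, 1.43120953e+00]), 'qvel': array([-0.0001658 , -0.00119921,  0.00179313,  0.00180092,  0.00112393,
        0.00131041]), 'tau': array([ 3.07965092e-03, -4.81724238e+01,  2.99245155e+01,  1.27864850e-02,
       -8.49587605e-05,  2.17086944e-05]), 'tcp_pos': array([0.16908169, 0.54913297, 0.23049006]), 'orientation': array([-2.32162635e-04,  1.48843983e-01,  9.88860365e-01, -7.70623381e-04]), 'wrist_force': array([0.06753437, 0.20315834, 1.15134424]), 'ft_torque': array([-0.02387459, -0.00164706, -0.00224395]), 'finger_gap': 0.08518814779001767}
```

View pics/scene0.png

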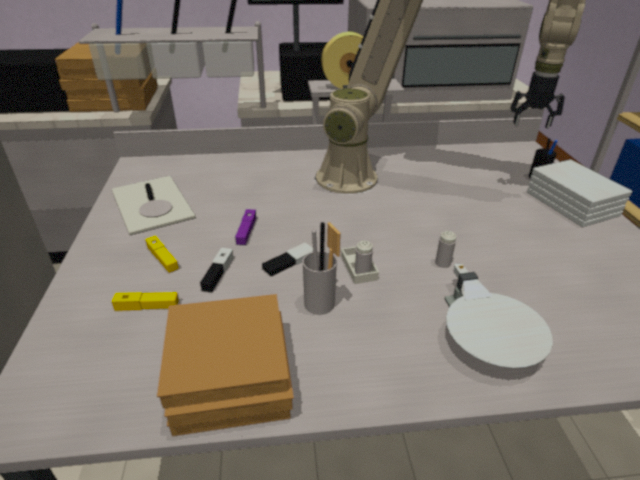

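View pics/top0.png

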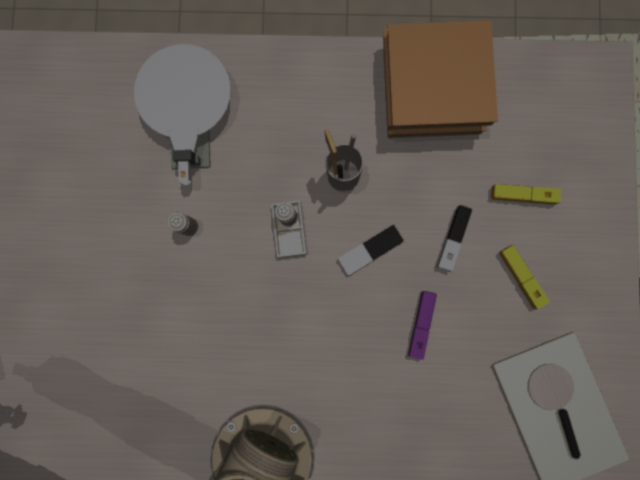

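The pictures show the peel with its stub at top(184,172), the shaker at (181,223), and the tray at (289,229) with its empty well at (290,243). The square handle is at (455,238) with its mouth and hole at the lower end. The flat handle is at (370,250) and the crock at (344,167).

```bash
cat > h.py <<'E'
import cv2,numpy as np
from workcell import env
from scipy.spatial.transform import Rotation as R
def cam(n):
    p=env.camera_params(n); q=p["orientation"]; return p,R.from_quat([q[1],q[2],q[3],q[0]]).as_matrix()
def ray(n,u,v):
    p,M=cam(n); d=M@np.array([(u-p["cx"])/p["fx"],-(v-p["cy"])/p["fy"],-1.]); return p["position"],d
def onz(n,u,v,z):
    o,d=ray(n,u,v); return o+d*(z-o[2])/d[2]
def proj(n,P):
    p,M=cam(n); c=M.T@(np.array(P)-p["position"]); return p["cx"]-p["fx"]*c[0]/c[2],p["cy"]+p["fy"]*c[1]/c[2]
def tool():
    s=env.get_state(); q=s["orientation"]; return s["tcp_pos"],R.from_quat([q[1],q[2],q[3],q[0]])
E
python3 - <<'E'
from h import *
im=cv2.imread("pics/top0.png"); d=np.load("pics/top0.npy")
for nm,u,v in [("shcap",179,222),("tsh",285,212),("well",290,243),("stub",183,170),("collar",182,156),("hmouth",448,262),("hgrip",460,222),("table",240,300)]:
    o,dr=ray("top",u,v); print(nm,np.round(o+dr*d[v,u],3))
def crop(x,y,w,h,s): return cv2.resize(im[y:y+h,x:x+w],None,fx=s,fy=s,interpolation=cv2.INTER_CUBIC)
a=crop(150,140,65,100,6);b=crop(262,195,55,70,6);c=crop(430,195,50,80,6)
H=600; f=lambda i:cv2.copyMakeBorder(i,0,H-i.shape[0],0,0,cv2.BORDER_CONSTANT)
m=np.hstack([f(a)[:,:330],f(b)[:,:0],]) 
m=np.zeros((600,800,3),np.uint8); m[:600,:390]=a; m[:420,390:720]=b; cv2.imwrite("pics/z1.png",m)
# handle: masks restricted
hsv=cv2.cvtColor(im,cv2.COLOR_BGR2HSV); roi=np.zeros(im.shape[:2],np.uint8); roi[195:280,430:480]=255
tb=np.median(im[280:300,430:480].reshape(-1,3),0); print(tb)
blk=((im.max(2)<60)&(roi>0)).astype(np.uint8); wht=((im.min(2)>tb.max()+25)&(roi>0)).astype(np.uint8)
for k in(blk,wht):
    c=max(cv2.findContours(k,0,2)[0],key=cv2.contourArea); r=cv2.minAreaRect(c);print(r); B=cv2.boxPoints(r)
    print(np.round([onz("top",*q,.032) for q in B],3).tolist())
E
```

```text
shcap [0.512 0.181 0.099]
tsh [ 0.538 -0.046  0.107]
well [ 0.48  -0.05   0.007]
stub [0.631 0.187 0.071]
collar [0.659 0.186 0.084]
hmouth [ 0.443 -0.407  0.035]
hgrip [ 0.535 -0.434  0.03 ]
table [0.347 0.062 0.   ]
[ 97. 101. 109.]
((458.60003662109375, 223.70004272460938), (15.495158195495605, 36.99864196777344), 18.43494987487793)
[[0.496, -0.401, 0.032], [0.576, -0.427, 0.032], [0.566, -0.46, 0.032], [0.485, -0.434, 0.032]]Traceback (most recent call last):
  File "<stdin>", line 15, in <module>
ValueError: max() iterable argument is empty
```

View pics/z1.png

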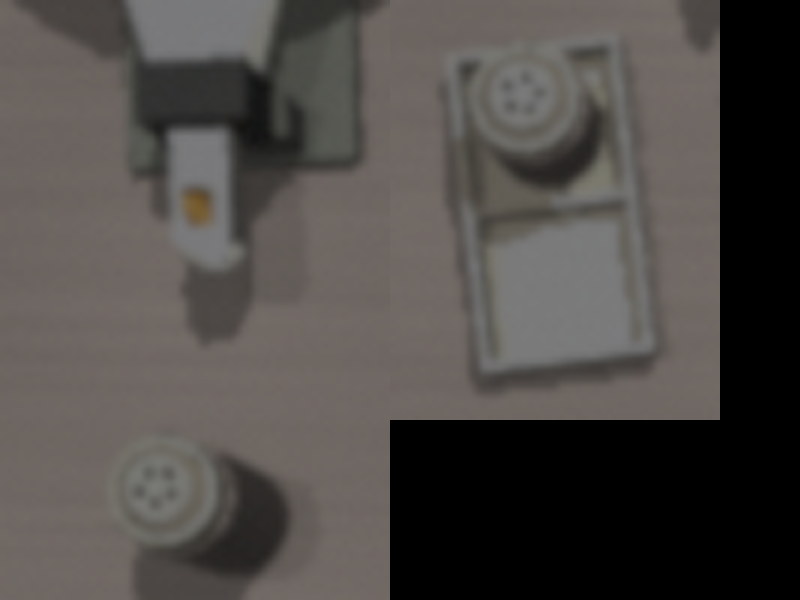

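The crop shows the shaker cap centre near crop (165,490) and the button at (197,205). The stub top runs from (201,128) to the tip at about (207,262). The tray's outer corners are near (445,57), (618,38), (658,355) and (480,378) in the right-hand panel.

Run:
```python
from h import *
im=cv2.imread("pics/top0.png"); d=np.load("pics/top0.npy")
A=lambda x,y:((x+.5)/6-.5+150,(y+.5)/6-.5+140); B=lambda x,y:((x-390+.5)/6-.5+262,(y+.5)/6-.5+195)
p,M=cam("top"); v,u=np.mgrid[:480,:640]
P=np.stack([(u-p["cx"])/p["fx"],-(v-p["cy"])/p["fy"],-np.ones(u.shape)],-1)*d[...,None]@M.T+p["position"]
Z=P[...,2]
sh=onz("top",*A(165,490),.1); print("shaker",sh)
c=[onz("top",*B(*q),.028) for q in [(445,57),(618,38),(658,355),(480,378)]]
print("tray sides",[np.linalg.norm(c[i]-c[i-1]).round(4) for i in range(4)]); ctr=np.mean(c,0); ax=(c[0]+c[1]-c[2]-c[3])[:2]; ax/=np.linalg.norm(ax)
print("ctr",ctr,"axis",ax,"well",ctr[:2]-29.5e-3*ax)
# blade
m=((abs(Z-.06)<.02)&(u>120)&(u<245)&(v>30)&(v<135)).astype(np.uint8); k=cv2.findContours(m,0,1)[0]; k=max(k,key=cv2.contourArea)
(cx,cy),r=cv2.minEnclosingCircle(k); e=cv2.fitEllipse(k); print("blade circ",cx,cy,r,e)
for q in((cx,cy),e[0]): print("  ",onz("top",*q,.062))
for nm,q,z in [("stubroot",(201,128),.0708),("stubroot,L",(168,150),.0708),("R",(235,150),.0708),("button",(197,205),.0788),("tip",(207,262),.066),("collarL",(138,62),.081),("collarR",(247,62),.081),("colfrontL",(140,120),.081),("colfrontR",(248,124),.081)]: print(nm,onz("top",*A(*q),z))
# handle
roi=(u>425)&(u<485)&(v>195)&(v<285)
m=(roi&(Z>.018)&(Z<.06)).astype(np.uint8); k=max(cv2.findContours(m,0,1)[0],key=cv2.contourArea); r=cv2.minAreaRect(k); print("handle",r)
bx=[onz("top",*q,.032) for q in cv2.boxPoints(r)]; print(np.round(bx,4).tolist(), [np.linalg.norm(bx[i]-bx[i-1]).round(4) for i in range(4)])
cr=im[195:285,425:485]; hz=np.clip(Z[195:285,425:485]*4000,0,255).astype(np.uint8)
f=lambda i:cv2.resize(i,None,fx=6,fy=6,interpolation=cv2.INTER_CUBIC)
cv2.imwrite("pics/z2.png",np.hstack([np.clip(f(cr).astype(int)*3//2,0,255).astype(np.uint8),cv2.cvtColor(f(hz),8)]))
```

```text
shaker [0.51338989 0.18529778 0.1       ]
tray sides [np.float64(0.1228), np.float64(0.066), np.float64(0.1215), np.float64(0.0675)]
ctr [ 0.51022032 -0.04653161  0.028     ] axis [0.98915734 0.14685968] well [ 0.48104018 -0.05086397]
blade circ 181.6403045654297 90.75373077392578 48.56534957885742 ((181.74588012695312, 90.39911651611328), (91.34973907470703, 96.54563903808594), 76.40782928466797)
   [0.81491297 0.20113601 0.062     ]
   [0.81574259 0.20093751 0.062     ]
stubroot [0.65173027 0.18741316 0.0708    ]
stubroot,L [0.64320693 0.19921092 0.0708    ]
R [0.64375143 0.17444088 0.0708    ]
button [0.62116784 0.18513448 0.0788    ]
tip [0.60258144 0.18414068 0.066     ]
collarL [0.67344403 0.20877757 0.081     ]
collarR [0.67431563 0.16872642 0.081     ]
colfrontL [0.6518234  0.20694793 0.081     ]
colfrontR [0.65120206 0.16725977 0.081     ]
handle ((454.6500244140625, 237.55001831054688), (15.495159149169922, 65.77537536621094), 18.434947967529297)
[[0.4333, -0.3825, 0.032], [0.5756, -0.4286, 0.032], [0.5652, -0.4618, 0.032], [0.4231, -0.4154, 0.032]] [np.float64(0.0344), np.float64(0.1496), np.float64(0.0348), np.float64(0.1494)]
```

View pics/z2.png

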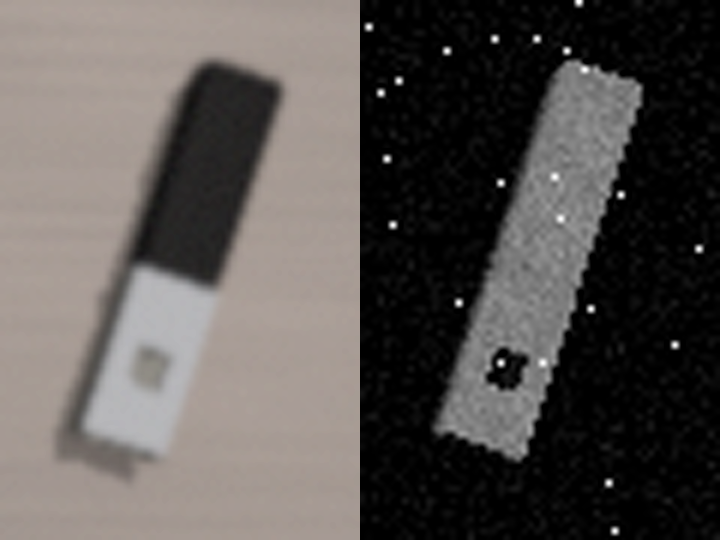

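```bash
cat >> h.py <<'E'
def plan(x,y,z,yaw,pos=None,y0=None):
    "tool pointing down; yaw = world heading (deg) of tool y; shift along tool axes, turn about tool z"
    p,r=tool(); M=r.as_matrix(); now=np.degrees(np.arctan2(M[1,1],M[0,1]))
    tgt=R.from_matrix(np.array([[np.sin(np.radians(yaw)),np.cos(np.radians(yaw)),0],[-np.cos(np.radians(yaw)),np.sin(np.radians(yaw)),0],[0,0,-1]]).T.T)
    a=np.radians(yaw); Y=np.array([np.cos(a),np.sin(a),0]); Zt=np.array([0,0,-1.]); X=np.cross(Y,Zt)
    tgt=np.stack([X,Y,Zt],1)
    print("yaw now",now.round(2),"shift",np.round(M.T@(np.array([x,y,z])-p),4),"turn",np.round(np.degrees(R.from_matrix(M.T@tgt).as_rotvec()),2))
E
python3 -c "
from h import *
plan(.5134,.1853,.17,98.4)"
```

```text
Traceback (most recent call last):
  File "h.py", line 17, in plan
    tgt=R.from_matrix(np.array([[np.sin(np.radians(yaw)),np.cos(np.radians(yaw)),0],[-np.cos(np.radians(yaw)),np.sin(np.radians(yaw)),0],[0,0,-1]]).T.T)
  File "scipy/spatial/transform/_rotation.pyx", line 1143, in scipy.spatial.transform._rotation.Rotation.from_matrix
ValueError: Non-positive determinant (left-handed or null coordinate frame) in rotation matrix 0: [[ 0.98927233 -0.14608303  0.        ]
 [ 0.14608303  0.98927233  0.        ]
 [ 0.          0.         -1.        ]].
```

```bash
sed -i '/tgt=R.from_matrix(np.array/d' h.py; python3 -c "
from h import *
plan(.5134,.1853,.17,98.4)"
```

```text
yaw now 72.88 shift [-0.4362 -0.2463  0.0608] turn [ -0.09  -0.03 -25.52]
```

```bash
python3 -m creep '[[-0.02,-0.012,0.003,0,0,-3],[-0.06,-0.034,0.01,0,0,-8],[-0.105,-0.06,0.02,0,0,-13],[-0.15,-0.085,0.03,0,0,-18],[-0.195,-0.11,0.035,0,0,-22],[-0.238,-0.135,0.04,0,0,-25.5],[-0.28,-0.158,0.045,0,0,-25.5],[-0.32,-0.18,0.045,0,0,-25.5]]' 0.0854; python3 -c "
from h import *
plan(.5134,.1853,.15,98.4)"
```

```text
clock: 0.9
tcp_pos: [0.422, 0.282, 0.1854]
orientation: [-0.001, -0.073, 0.997, -0.0]
wrist_force: [0.5, -0.5, 0.2]
finger_gap: 0.0856
yaw now 98.39 shift [-0.0764 -0.109   0.0353] turn [-0.02 -0.08 -0.01]
```

```bash
python3 -m creep '[[-0.02,-0.03,0.01,0,0,0],[-0.045,-0.065,0.022,0,0,0],[-0.065,-0.095,0.032,0,0,0],[-0.073,-0.105,0.034,0,0,0],[-0.0764,-0.109,0.035,0,0,0],[-0.0764,-0.109,0.035,0,0,0],[-0.0764,-0.109,0.035,0,0,0],[-0.0764,-0.109,0.035,0,0,0]]'
python3 - <<'E'
from h import *
plan(.5134,.1853,.046,98.4)
for n in("scene","top"):
    im,d=env.read_camera(n); cv2.imwrite(f"pics/{n}1.png",im)
c=lambda n,x,y,w,h,s:cv2.resize(cv2.imread(f"pics/{n}1.png")[y:y+h,x:x+w],(w*s,h*s),interpolation=2)
cv2.imwrite("pics/z3.png",np.hstack([c("scene",390,190,100,120,4),c("top",130,150,100,120,4)]))
print(proj("scene",[.5134,.1853,.1]))
E
```

```text
clock: 1.7
tcp_pos: [0.5123, 0.1884, 0.1518]
orientation: [0.0, -0.074, 0.997, 0.0]
wrist_force: [0.1, -0.5, -0.1]
finger_gap: 0.0853
yaw now 98.49 shift [-0.0006 -0.0032  0.1058] turn [0.02 0.02 0.09]
(np.float64(446.45504103715615), np.float64(232.98115812653987))
```

View pics/z3.png

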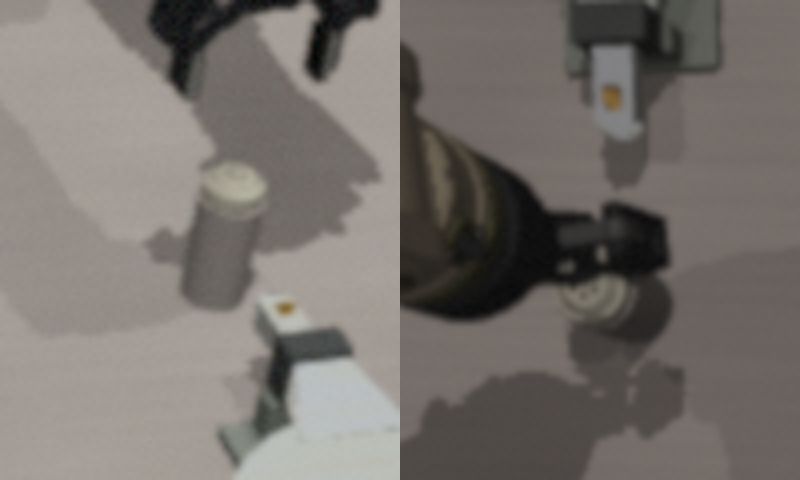

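The scene crop shows the gripper above and behind the shaker with its cap at scene(448.6,235), about 2 px from prediction. That is good enough for a self-centring grasp.

```bash
python3 -m creep '[[0,-0.003,0.012,0,0,0],[0,-0.003,0.032,0,0,0],[0,-0.003,0.055,0,0,0],[0,-0.003,0.078,0,0,0],[0,-0.003,0.095,0,0,0],[0,-0.003,0.103,0,0,0],[0,-0.003,0.105,0,0,0],[0,-0.003,0.105,0,0,0]]' && python3 -m creep '[[0,0,0,0,0,0],[0,0,0,0,0,0],[0,0,0,0,0,0],[0,0,0,0,0,0],[0,0,0,0,0,0],[0,0,0,0,0,0],[0,0,0,0,0,0],[0,0,0,0,0,0]]' 0.03 50
python3 - <<'E'
from h import *
plan(.481,-.0509,.115,98.4)
im,d=env.read_camera("scene"); cv2.imwrite("pics/s2.png",cv2.resize(im[190:310,390:490],None,fx=4,fy=4,interpolation=2))
E
```

```text
clock: 2.6
tcp_pos: [0.5135, 0.1843, 0.0464]
orientation: [0.0, -0.073, 0.997, 0.0]
wrist_force: [0.4, -1.0, 0.8]
finger_gap: 0.0854
clock: 3.4
tcp_pos: [0.5143, 0.1848, 0.0473]
orientation: [0.001, -0.073, 0.997, 0.0]
wrist_force: [-0.4, 1.3, 5.5]
finger_gap: 0.0433
yaw now 98.4 shift [ 0.0672 -0.2282 -0.068 ] turn [ 0.04  0.12 -0.  ]
```

```bash
python3 -m creep '[[0,0,-0.008,0,0,0],[0,0,-0.025,0,0,0],[0,0,-0.045,0,0,0],[0,0,-0.062,0,0,0],[0.004,-0.012,-0.068,0,0,0],[0.011,-0.04,-0.068,0,0,0],[0.02,-0.07,-0.068,0,0,0],[0.03,-0.1,-0.068,0,0,0]]' && python3 -m creep '[[0.008,-0.028,0,0,0,0],[0.017,-0.058,0,0,0,0],[0.025,-0.085,0,0,0,0],[0.031,-0.107,0,0,0,0],[0.035,-0.12,0,0,0,0],[0.037,-0.127,0,0,0,0],[0.037,-0.128,0,0,0,0],[0.037,-0.128,0,0,0,0]]';  python3 - <<'E'
from h import *
plan(.481,-.0509,.0505,98.4)
for n in("scene","top"):
    im,d=env.read_camera(n); cv2.imwrite(f"pics/{n}3.png",im)
c=lambda n,x,y,w,h,s:cv2.resize(cv2.imread(f"pics/{n}3.png")[y:y+h,x:x+w],(w*s,h*s),interpolation=2)
cv2.imwrite("pics/z4.png",np.hstack([c("scene",300,180,100,120,4),c("top",240,170,100,120,4)]))
p,_=tool(); b=p+[0,0,0.0]; print(proj("scene",[p[0],p[1],p[2]-.0473]))
E
```

```text
clock: 4.25
tcp_pos: [0.4972, 0.0792, 0.1137]
orientation: [-0.001, -0.073, 0.997, -0.0]
wrist_force: [0.4, -0.6, -1.5]
finger_gap: 0.0433
clock: 5.05
tcp_pos: [0.4803, -0.0507, 0.1141]
orientation: [-0.0, -0.073, 0.997, 0.0]
wrist_force: [-0.2, 1.2, -2.6]
finger_gap: 0.0434
yaw now 98.4 shift [-0.0007 -0.0003  0.0636] turn [ 0.03 -0.01 -0.  ]
(np.float64(355.56159236527475), np.float64(241.15416281205447))
```

View pics/z4.png

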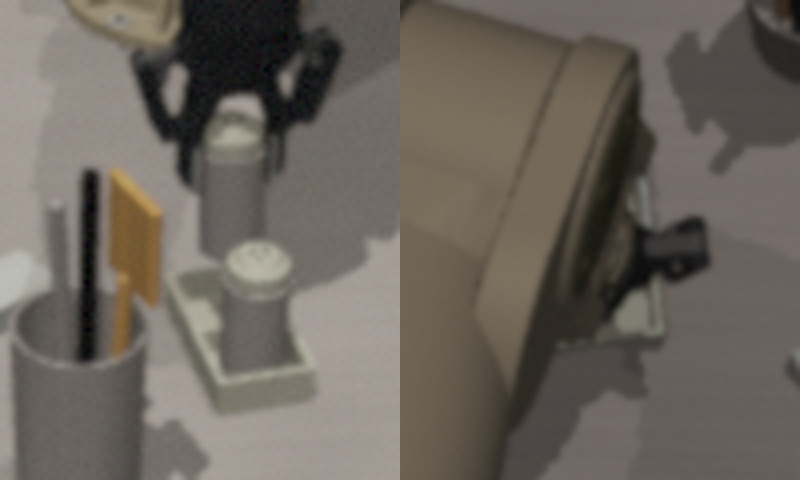

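Run:
```python
from h import *
print(proj("scene",[.5394,-.0422,.104]),"seen 364.8,245")
for c in [(445,57),(618,38),(658,355),(480,378)]:
    print(proj("scene",onz("top",(c[0]-390+.5)/6-.5+262,(c[1]+.5)/6-.5+195,.028)))
```

```text
(np.float64(363.4094403758145), np.float64(242.48220042637683)) seen 364.8,245
(np.float64(377.7114114831137), np.float64(271.4360605183706))
(np.float64(353.3956425116594), np.float64(275.2254455349187))
(np.float64(339.5733991976079), np.float64(248.08511396961464))
(np.float64(362.5993339672429), np.float64(244.524594185635))
```

Carried shaker's foot and the tray show the same ~2 px bias in the scene view, so they agree. Lowering.

```bash
python3 -m creep '[[-0.0005,0,0.008,0,0,0],[-0.0005,0,0.022,0,0,0],[-0.0005,0,0.036,0,0,0],[-0.0005,0,0.048,0,0,0],[-0.0005,0,0.056,0,0,0],[-0.0005,0,0.06,0,0,0],[-0.0005,0,0.062,0,0,0],[-0.0005,0,0.062,0,0,0]]' && python3 -m creep '[[0,0,0.001,0,0,0],[0,0,0.001,0,0,0],[0,0,0.001,0,0,0],[0,0,0.001,0,0,0],[0,0,0.001,0,0,0],[0,0,0.001,0,0,0],[0,0,0.001,0,0,0],[0,0,0.001,0,0,0]]'
```

```text
clock: 5.95
tcp_pos: [0.481, -0.051, 0.0523]
orientation: [0.0, -0.073, 0.997, 0.0]
wrist_force: [-0.5, -0.6, -2.3]
finger_gap: 0.0432
clock: 6.75
tcp_pos: [0.4811, -0.051, 0.0514]
orientation: [0.0, -0.073, 0.997, -0.0]
wrist_force: [-0.2, 0.4, 0.2]
finger_gap: 0.0433
```

```bash
python3 -m creep '[[0,0,0,0,0,0],[0,0,0,0,0,0],[0,0,0,0,0,0],[0,0,0,0,0,0],[0,0,-0.005,0,0,0],[0,0,-0.02,0,0,0],[0,0,-0.045,0,0,0],[0,0,-0.075,0,0,0]]' 0.075 && python3 -m creep '[[0.004,0,-0.04,0,0,0],[0.012,0,-0.08,0,0,0],[0.025,-0.005,-0.11,0,0,0],[0.04,-0.02,-0.13,0,0,0],[0.055,-0.05,-0.13,0,0,0],[0.06,-0.09,-0.13,0,0,5],[0.06,-0.13,-0.13,0,0,12],[0.06,-0.16,-0.13,0,0,18]]'
python3 - <<'E'
from h import *
print("crock",onz("top",344,168,.135),onz("top",350,140,.245),onz("top",330,133,.245))
plan(.5133,-.4281,.12,72)
im,d=env.read_camera("top"); cv2.imwrite("pics/top5.png",im);im,_=env.read_camera("scene"); cv2.imwrite("pics/scene5.png",im)
c=lambda n,x,y,w,h,s:cv2.resize(cv2.imread(f"pics/{n}5.png")[y:y+h,x:x+w],(w*s,h*s),interpolation=2)
cv2.imwrite("pics/z5.png",np.hstack([c("scene",300,180,100,120,4),c("top",240,170,100,120,4)]))
E
```

```text
clock: 7.55
tcp_pos: [0.48, -0.0508, 0.1266]
orientation: [-0.001, -0.073, 0.997, 0.0]
wrist_force: [0.3, -0.2, -0.5]
finger_gap: 0.0749
clock: 8.35
tcp_pos: [0.4449, -0.2202, 0.257]
orientation: [0.001, 0.087, 0.996, -0.0]
wrist_force: [0.4, -0.6, 0.0]
finger_gap: 0.0749
crock [ 0.62900085 -0.16862477  0.135     ] [ 0.65794909 -0.17769772  0.245     ] [ 0.67065924 -0.13958851  0.245     ]
yaw now 80.05 shift [-0.1032 -0.1929  0.1372] turn [-0.04  0.08  8.05]
```

View pics/z5.png

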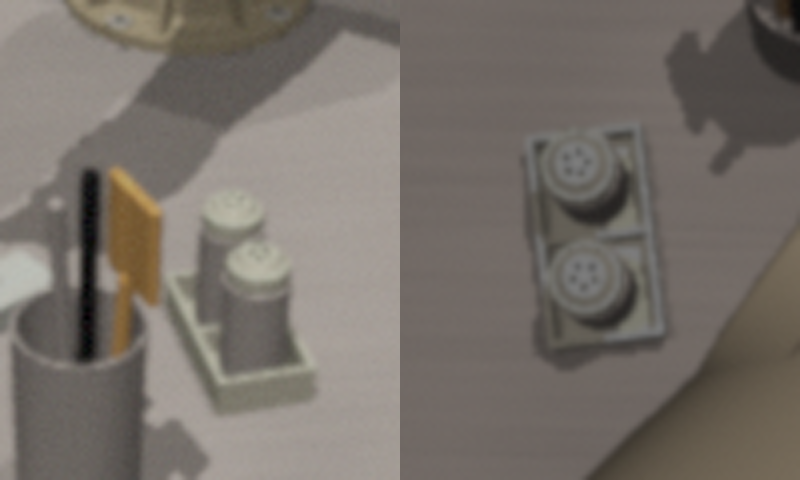

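The shaker stands upright in the empty well, with its cap at top(285.5,239), in line with its twin at (284,211). Next is the handle.

```bash
python3 -m creep '[[-0.01,-0.025,0.01,0,0,1],[-0.03,-0.065,0.03,0,0,3],[-0.055,-0.105,0.06,0,0,5],[-0.08,-0.145,0.095,0,0,7],[-0.095,-0.175,0.12,0,0,8],[-0.101,-0.189,0.133,0,0,8],[-0.1032,-0.1929,0.137,0,0,8],[-0.1032,-0.1929,0.137,0,0,8]]' 0.07
python3 - <<'E'
from h import *
plan(.5133,-.4281,.002,72)
im,d=env.read_camera("scene"); p,M=cam("scene"); v,u=np.mgrid[:480,:640]
P=np.stack([(u-p["cx"])/p["fx"],-(v-p["cy"])/p["fy"],-np.ones(u.shape)],-1)*d[...,None]@M.T+p["position"]
m=(P[...,2]>.022)&(P[...,2]<.042)&(abs(P[...,0]-.5)<.13)&(abs(P[...,1]+.42)<.08); m&=d>0
m=cv2.morphologyEx(m.astype(np.uint8),cv2.MORPH_OPEN,np.ones((2,2)))>0
q=P[m][:,:2]; r=cv2.minAreaRect(q.astype(np.float32)); print(r,cv2.boxPoints(r).round(4).tolist(),m.sum())
E
```

```text
clock: 9.25
tcp_pos: [0.514, -0.4247, 0.1183]
orientation: [-0.001, 0.153, 0.988, 0.001]
wrist_force: [-0.3, -0.5, -0.1]
finger_gap: 0.0702
yaw now 72.4 shift [-0.0006 -0.0036  0.1163] turn [ 0.09 -0.12  0.4 ]
((0.927971363067627, -0.36504390835762024), (1.1180957555770874, 0.12525567412376404), 4.365994453430176) [[0.36579999327659607, -0.3452000021934509], [0.37529999017715454, -0.4699999988079071], [1.4902000427246094, -0.3849000036716461], [1.4805999994277954, -0.25999999046325684]] 581
```

```bash
python3 -m creep '[[0,-0.002,0.012,0,0,0.3],[0,-0.003,0.035,0,0,0.3],[0,-0.003,0.06,0,0,0.3],[0,-0.003,0.085,0,0,0.3],[0,-0.003,0.102,0,0,0.3],[0,-0.003,0.111,0,0,0.3],[0,-0.003,0.1145,0,0,0.3],[0,-0.003,0.1145,0,0,0.3]]' 0.06; python3 -c "
from h import *
plan(.5133,-.4281,.001,72)
im,_=env.read_camera('scene'); cv2.imwrite('pics/z6.png',cv2.resize(im[200:320,180:280],None,fx=5,fy=5,interpolation=2))"
```

```text
clock: 10.1
tcp_pos: [0.5137, -0.4281, 0.0054]
orientation: [0.0, 0.156, 0.988, -0.0]
wrist_force: [0.0, 0.3, 1.1]
finger_gap: 0.0598
yaw now 72.1 shift [ 0.0004 -0.0001  0.0044] turn [-0.01  0.04  0.1 ]
```

View pics/z6.png

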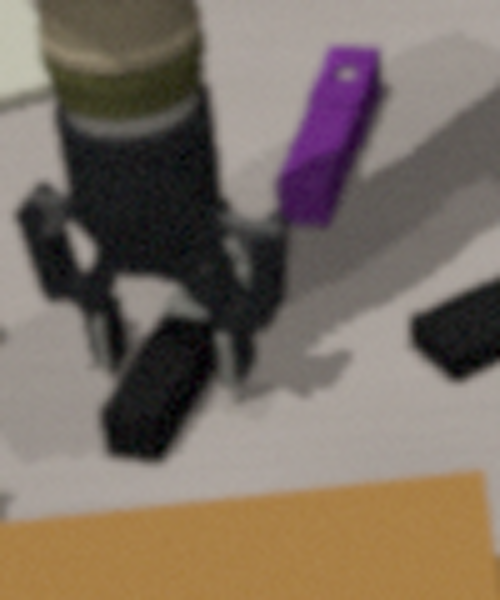

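The fingers straddle the black grip, so I close on it.

```bash
python3 -m creep '[[0,0,0.002,0,0,0.1],[0,0,0.003,0,0,0.1],[0,0,0.003,0,0,0.1],[0,0,0.003,0,0,0.1],[0,0,0.003,0,0,0.1],[0,0,0.003,0,0,0.1],[0,0,0.003,0,0,0.1],[0,0,0.003,0,0,0.1]]' 0.02 80; python3 -m creep '[[0,0,0,0,0,0],[0,0,0,0,0,0],[0,0,0,0,0,0],[0,0,-0.01,0,0,0],[0,0,-0.03,0,0,0],[0,0,-0.06,0,0,0],[0,0,-0.09,0,0,0],[0,0,-0.12,0,0,0]]'
```

```text
clock: 10.95
tcp_pos: [0.5141, -0.429, 0.0029]
orientation: [0.001, 0.157, 0.988, -0.001]
wrist_force: [-0.2, 0.4, 6.1]
finger_gap: 0.0311
clock: 11.75
tcp_pos: [0.5129, -0.4278, 0.1226]
orientation: [-0.001, 0.157, 0.988, 0.001]
wrist_force: [0.8, 0.2, -1.4]
finger_gap: 0.0311
```

```bash
python3 -m creep '[[0.008,0.005,-0.015,0,0,-4],[0.022,0.015,-0.035,0,0,-11],[0.038,0.028,-0.06,0,0,-19],[0.054,0.04,-0.085,0,0,-27],[0.068,0.05,-0.105,0,0,-35],[0.08,0.06,-0.12,0,0,-43],[0.09,0.068,-0.13,0,0,-51],[0.0975,0.0735,-0.135,0,0,-59]]'; python3 -c "
from h import *
plan(.44,-.1,.255,-160)"
```

```text
clock: 12.55
tcp_pos: [0.443, -0.3275, 0.2582]
orientation: [0.0, -0.353, 0.936, -0.0]
wrist_force: [-0.6, -0.5, -1.4]
finger_gap: 0.031
yaw now 131.33 shift [-0.148   0.1728  0.0031] turn [-4.000e-02 -2.000e-02 -6.867e+01]
```

```bash
python3 -m creep '[[-0.015,0.018,0,0,0,-8],[-0.035,0.04,0,0,0,-16],[-0.055,0.065,0,0,0,-24],[-0.075,0.088,0,0,0,-32],[-0.095,0.111,0,0,0,-40],[-0.115,0.134,0,0,0,-48],[-0.132,0.154,0,0,0,-56],[-0.148,0.1728,0.003,0,0,-64]]'; python3 -c "
from h import *
plan(.45,.1,.255,-95)"
```

```text
clock: 13.35
tcp_pos: [0.4414, -0.0994, 0.2542]
orientation: [-0.0, 0.795, -0.606, -0.0]
wrist_force: [0.5, 0.1, -1.6]
finger_gap: 0.0308
yaw now -164.67 shift [-0.19   -0.061  -0.0008] turn [-1.000e-02  0.000e+00 -6.967e+01]
```

```bash
python3 -m creep '[[-0.018,-0.006,0,0,0,-8],[-0.042,-0.014,0,0,0,-16],[-0.068,-0.022,0,0,0,-24],[-0.095,-0.03,0,0,0,-32],[-0.12,-0.039,0,0,0,-40],[-0.145,-0.047,0,0,0,-48],[-0.17,-0.055,0,0,0,-56],[-0.19,-0.061,0,0,0,-64]]'; python3 -c "
from h import *
plan(.475,.1735,.11,-85.4)"
```

```text
clock: 14.15
tcp_pos: [0.451, 0.0999, 0.2539]
orientation: [-0.0, 0.996, -0.093, -0.0]
wrist_force: [-0.2, 0.3, -2.3]
finger_gap: 0.0309
yaw now -100.65 shift [ 0.0101 -0.0768  0.1439] turn [-1.000e-02  4.000e-02 -1.525e+01]
```

```bash
python3 -m creep '[[0.002,-0.012,0.02,0,0,-4],[0.004,-0.03,0.05,0,0,-9],[0.006,-0.05,0.085,0,0,-13],[0.008,-0.065,0.115,0,0,-15.2],[0.01,-0.075,0.135,0,0,-15.2],[0.01,-0.0768,0.143,0,0,-15.2],[0.01,-0.0768,0.144,0,0,-15.2],[0.01,-0.0768,0.144,0,0,-15.2]]'
python3 - <<'E'
from h import *
plan(.475,.1735,.047,-85.4)
for n in("scene","top"):
    im,d=env.read_camera(n); cv2.imwrite(f"pics/{n}7.png",im); np.save(f"pics/{n}7.npy",d)
c=lambda n,x,y,w,h,s:cv2.resize(cv2.imread(f"pics/{n}7.png")[y:y+h,x:x+w],(w*s,h*s),interpolation=2)
cv2.imwrite("pics/z7.png",np.hstack([c("scene",390,170,100,140,4),c("top",140,140,100,140,4)]))
E
```

```text
clock: 14.95
tcp_pos: [0.4763, 0.1717, 0.1106]
orientation: [0.0, 0.999, 0.036, 0.0]
wrist_force: [-0.4, 0.3, -1.5]
finger_gap: 0.0304
yaw now -85.84 shift [-0.0012 -0.0019  0.0636] turn [ 0.   -0.03 -0.44]
```

View pics/z7.png

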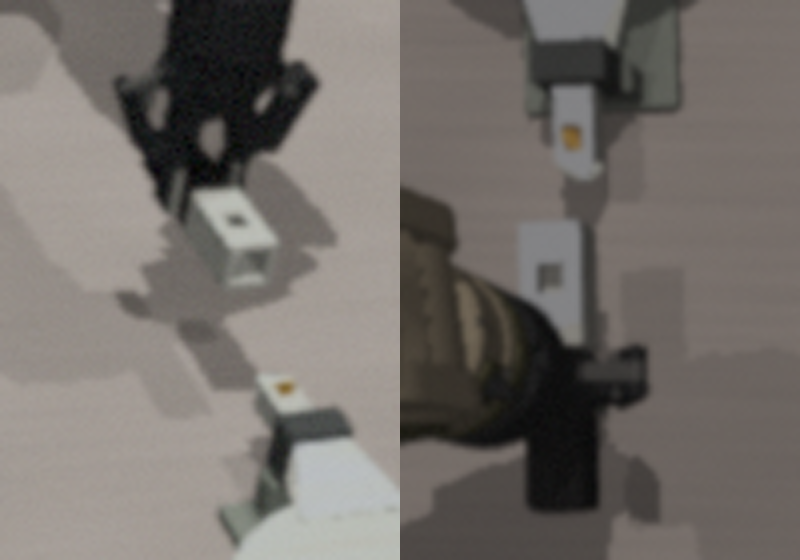

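Hole is up and the mouth faces the stub. The hole is at crop (550,277) and the mouth edge runs (519–582,222) in the right panel.

Run:
```python
from h import *
T=lambda x,y:((x-400+.5)/4-.5+140,(y+.5)/4-.5+140)
p,r=tool(); M=r.as_matrix()
for nm,q in [("hole",(550,277)),("mouth",(550.5,222)),("mL",(519,222)),("mR",(582,222)),("tail R",(598,510)),("tailL",(527,505)),("tail",(562,508))]:
    P=onz("top",*T(*q),.1395); print(nm,P.round(4),"tool",(M.T@(P-p)).round(4))
for nm,q,z in [("button",(571.5,137),.0788),("rootmid",(573,90),.0708),("tipmid",(577,172),.066)]: print(nm,onz("top",*T(*q),z).round(4))
S=lambda x,y:((x+.5)/4-.5+390,(y+.5)/4-.5+170)
print("scene: hole seen",S(236,220),"pred",proj("scene",onz("top",*T(550,277),.1395)), "button seen",S(285,387),"pred",proj("scene",onz("top",*T(571.5,137),.0788)))
```

```text
hole [0.5344 0.1747 0.1395] tool [ 0.0575  0.0011 -0.0282]
mouth [0.5632 0.1759 0.1395] tool [ 0.0863  0.002  -0.0281]
mL [0.5628 0.1922 0.1395] tool [ 0.0871 -0.0143 -0.0281]
mR [0.5636 0.1595 0.1395] tool [ 0.0855  0.0184 -0.0281]
tail R [0.4146 0.1441 0.1395] tool [-0.0641  0.023  -0.0285]
tailL [0.4163 0.1806 0.1395] tool [-0.0598 -0.0133 -0.0284]
tail [0.4152 0.1626 0.1395] tool [-0.0622  0.0046 -0.0284]
button [0.6209 0.1849 0.0788]
rootmid [0.649  0.1877 0.0708]
tipmid [0.604  0.1847 0.066 ]
scene: hole seen (448.625, 224.625) pred (np.float64(447.6829454890858), np.float64(225.0784352231236)) button seen (460.875, 266.375) pred (np.float64(459.13633353290584), np.float64(264.47626080842747))
```

```bash
python3 -m creep '[[0,-0.001,0.008,0,0,-0.4],[0,-0.002,0.022,0,0,-0.4],[0,-0.0025,0.038,0,0,-0.4],[0,-0.0025,0.05,0,0,-0.4],[0,-0.0025,0.059,0,0,-0.4],[0,-0.0025,0.0635,0,0,-0.4],[0,-0.0025,0.0635,0,0,-0.4],[0,-0.0025,0.0635,0,0,-0.4]]'
python3 - <<'E'
from h import *
p,r=tool(); print(p); plan(.475,.1735,.047,-85.4)
for n in("scene","top"):
    im,d=env.read_camera(n); cv2.imwrite(f"pics/{n}8.png",im); np.save(f"pics/{n}8.npy",d)
c=lambda n,x,y,w,h,s:cv2.resize(cv2.imread(f"pics/{n}8.png")[y:y+h,x:x+w],(w*s,h*s),interpolation=2)
cv2.imwrite("pics/z8.png",np.hstack([c("scene",415,205,80,110,5),c("top",150,140,80,110,5)]))
E
```

```text
clock: 15.85
tcp_pos: [0.4764, 0.1745, 0.0467]
orientation: [-0.0, 0.999, 0.04, 0.0]
wrist_force: [1.1, 0.2, -1.3]
finger_gap: 0.0309
[0.47637609 0.17454085 0.04665207]
yaw now -85.42 shift [-0.0015  0.0009 -0.0003] turn [-0.01 -0.03 -0.02]
```

View pics/z8.png

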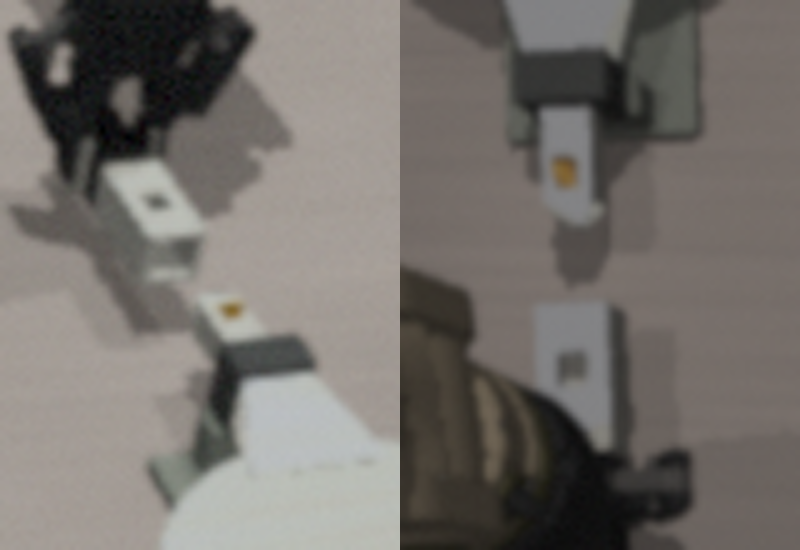

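Handle and stub are now level: hole at crop (572,366), mouth edge 536–611 at row 305, button (565,171), stub edges 541–597 in the right panel.

Run:
```python
from h import *
T=lambda x,y:((x-400+.5)/5-.5+150,(y+.5)/5-.5+140)
p,r=tool(); M=r.as_matrix()
for nm,q,z in [("hole",(572,366),.0757),("mouth",(573,304),.0757),("mL",(536,304),.0757),("mR",(611,304),.0757),("button",(565,171),.0788),("stubL",(541,115),.0708),("stubR",(597,115),.0708),("tip",(577,222),.066)]:
    P=onz("top",*T(*q),z); print(nm,P.round(4),"tool",(M.T@(P-p)).round(4))
im=cv2.imread("pics/top8.png"); hsv=cv2.cvtColor(im,40)
m=(hsv[...,1]>120)&(hsv[...,0]<30)&(hsv[...,0]>8); m[:150]=0;m[190:]=0;m[:,:170]=0;m[:,200:]=0
v,u=np.nonzero(m); P=onz("top",u.mean(),v.mean(),.0788);print("button mask",u.mean(),v.mean(),P,(M.T@(P-p)).round(4))
for row in (160,163,166,169,172,204,206,208,210,212): # edge columns of bright metal by subpixel gradient
    g=im[row,165:205].astype(float).mean(1); G=np.gradient(g); w=lambda s:np.clip(s*G,0,None)
    a=np.argmax(G);b=np.argmin(G); z=.0708 if row<180 else .0757
    f=lambda i:(lambda y0,y1,y2:i+.5*(y0-y2)/(y0-2*y1+y2))(abs(G[i-1]),abs(G[i]),abs(G[i+1]))
    L,Rr=165+f(a),165+f(b); P=[onz("top",c,row,z) for c in(L,Rr)]
    print(row,L.round(1),Rr.round(1),"width",np.linalg.norm(P[0]-P[1]).round(4),"mid tool",(M.T@(np.mean(P,0)-p)).round(4))
```

```text
hole [0.5353 0.1783 0.0757] tool [ 0.0588  0.001  -0.0287]
mouth [0.5627 0.1792 0.0757] tool [ 0.0862  0.0023 -0.0287]
mL [0.5623 0.1955 0.0757] tool [ 0.0872 -0.014  -0.0287]
mR [0.563  0.1625 0.0757] tool [ 0.0853  0.0189 -0.0287]
button [0.6211 0.1847 0.0788] tool [ 0.1449  0.0015 -0.0317]
stubL [0.6477 0.199  0.0708] tool [ 0.1725 -0.0106 -0.0237]
stubR [0.6482 0.1741 0.0708] tool [ 0.1711  0.0142 -0.0237]
tip [0.6009 0.182  0.066 ] tool [ 0.1246  0.0025 -0.019 ]
button mask 182.4 173.7 [0.62127842 0.1851766  0.0788    ] [ 0.1451  0.001  -0.0317]
160 194.8 172.1 width 0.0505 mid tool [ 0.1777  0.002  -0.0237]
163 177.7 187.9 width 0.0225 mid tool [ 0.171   0.0004 -0.0237]
166 177.8 187.9 width 0.0226 mid tool [ 0.1642  0.0004 -0.0237]
169 177.7 187.9 width 0.0226 mid tool [ 0.1575 -0.     -0.0237]
172 184.8 187.9 width 0.007 mid tool [ 0.1503  0.0077 -0.0237]
204 194.8 191.2 width 0.0079 mid tool [ 0.0771  0.0214 -0.0287]
206 194.8 191.2 width 0.0078 mid tool [ 0.0727  0.0211 -0.0287]
208 194.8 191.3 width 0.0078 mid tool [ 0.0683  0.0211 -0.0287]
210 195.1 191.6 width 0.0077 mid tool [ 0.0638  0.0216 -0.0287]
212 186.9 191.6 width 0.0102 mid tool [ 0.0599  0.0125 -0.0287]
```

Lateral misalignment is under 1 mm and about 88 mm of travel remains. I advance, watching the force.

```bash
python3 -m creep '[[0.005,0,0,0,0,0],[0.012,0,0,0,0,0],[0.02,0,0,0,0,0],[0.028,0,0,0,0,0],[0.035,0,0,0,0,0],[0.041,0,0,0,0,0],[0.046,0,0,0,0,0],[0.05,0,0,0,0,0]]'; python3 -m creep '[[0.001,0,0,0,0,0],[0.002,0,0,0,0,0],[0.003,0,0,0,0,0],[0.004,0,0,0,0,0],[0.005,0,0,0,0,0],[0.006,0,0,0,0,0],[0.007,0,0,0,0,0],[0.007,0,0,0,0,0]]'
```

```text
clock: 16.75
tcp_pos: [0.526, 0.1787, 0.0461]
orientation: [-0.0, 0.999, 0.04, -0.0]
wrist_force: [-0.5, 1.3, -0.8]
finger_gap: 0.0307
clock: 17.55
tcp_pos: [0.5325, 0.1791, 0.0463]
orientation: [-0.0, 0.999, 0.04, -0.0]
wrist_force: [-3.7, 2.2, 0.8]
finger_gap: 0.0309
```

```bash
python3 -m creep '[[0.002,0,0,0,0,0],[0.004,0,0,0,0,0],[0.006,0,0,0,0,0],[0.008,0,0,0,0,0],[0.01,0,0,0,0,0],[0.012,0,0,0,0,0],[0.014,0,0,0,0,0],[0.014,0,0,0,0,0]]'; python3 -m creep '[[0.002,0,0,0,0,0],[0.004,0,0,0,0,0],[0.006,0,0,0,0,0],[0.008,0,0,0,0,0],[0.009,0,0,0,0,0],[0.01,0,0,0,0,0],[0.011,0,0,0,0,0],[0.012,0,0,0,0,0]]'
```

```text
clock: 18.35
tcp_pos: [0.5477, 0.1803, 0.0465]
orientation: [-0.0, 0.999, 0.04, 0.001]
wrist_force: [1.2, 2.4, 1.8]
finger_gap: 0.0308
clock: 19.15
tcp_pos: [0.5587, 0.1812, 0.0463]
orientation: [-0.0, 0.999, 0.04, -0.0]
wrist_force: [-1.2, 2.2, 2.0]
finger_gap: 0.0306
```

```bash
python3 -m creep '[[0.001,0,0,0,0,0],[0.002,0,0,0,0,0],[0.003,0,0,0,0,0],[0.004,0,0,0,0,0],[0.005,0,0,0,0,0],[0.005,0,0,0,0,0],[0.005,0,0,0,0,0],[0.005,0,0,0,0,0]]'
python3 - <<'E'
from h import *
for n in("scene","top"):
    im,d=env.read_camera(n); cv2.imwrite(f"pics/{n}9.png",im)
c=lambda n,x,y,w,h,s:cv2.resize(cv2.imread(f"pics/{n}9.png")[y:y+h,x:x+w],(w*s,h*s),interpolation=2)
cv2.imwrite("pics/z9.png",np.hstack([c("scene",430,225,60,80,6),c("top",155,140,60,80,6)]))
E
```

```text
clock: 19.95
tcp_pos: [0.5636, 0.1816, 0.046]
orientation: [-0.0, 0.999, 0.04, -0.0]
wrist_force: [-1.0, 4.3, -2.3]
finger_gap: 0.0304
```

View pics/z9.png

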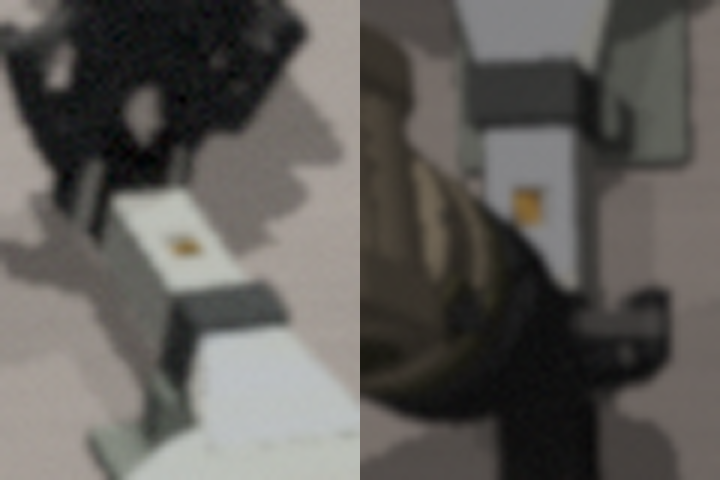

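The button shows in the hole. I push a little further until it seats on the collar.

```bash
python3 -m creep '[[0.0005,0,0,0,0,0],[0.001,0,0,0,0,0],[0.0015,0,0,0,0,0],[0.002,0,0,0,0,0],[0.002,0,0,0,0,0],[0.002,0,0,0,0,0],[0.002,0,0,0,0,0],[0.002,0,0,0,0,0]]'; python3 -m creep '[[0.0005,0,0,0,0,0],[0.001,0,0,0,0,0],[0.0015,0,0,0,0,0],[0.002,0,0,0,0,0],[0.002,0,0,0,0,0],[0.002,0,0,0,0,0],[0.002,0,0,0,0,0],[0.002,0,0,0,0,0]]'
```

```text
clock: 20.85
tcp_pos: [0.5653, 0.1817, 0.0463]
orientation: [-0.0, 0.999, 0.04, -0.0]
wrist_force: [-4.2, 4.2, 0.9]
finger_gap: 0.0309
clock: 21.65
tcp_pos: [0.5652, 0.1817, 0.046]
orientation: [0.0, 0.999, 0.04, -0.002]
wrist_force: [-8.4, 2.7, 3.4]
finger_gap: 0.0308
```

Position stopped at x = 0.565 while the force rose to 8 N, so it is home. Release and retreat.

```bash
python3 -m creep '[[-0.002,0,0,0,0,0],[-0.002,0,0,0,0,0],[-0.002,0,0,0,0,0],[-0.002,0,0,0,0,0],[-0.002,0,0,0,0,0],[-0.002,0,0,0,0,0],[-0.002,0,0,0,0,0],[-0.002,0,0,0,0,0]]' 0.065;  python3 -m creep '[[-0.002,0,-0.005,0,0,0],[-0.002,0,-0.02,0,0,0],[-0.002,0,-0.045,0,0,0],[-0.002,0,-0.08,0,0,0],[-0.01,0,-0.12,0,0,0],[-0.03,0,-0.16,0,0,0],[-0.06,0,-0.18,0,0,0],[-0.09,0,-0.18,0,0,0]]'; python3 -m creep '[[-0.02,0,0,0,0,0],[-0.05,0,0,0,0,0],[-0.08,0,0,0,0,0],[-0.1,0,0,0,0,0],[-0.11,0,0,0,0,0],[-0.11,0,0,0,0,0],[-0.11,0,0,0,0,0],[-0.11,0,0,0,0,0]]'
python3 - <<'E'
from h import *
for n in("scene","top"):
    im,d=env.read_camera(n); cv2.imwrite(f"pics/{n}10.png",im)
c=lambda n,x,y,w,h,s:cv2.resize(cv2.imread(f"pics/{n}10.png")[y:y+h,x:x+w],(w*s,h*s),interpolation=2)
cv2.imwrite("pics/z10.png",np.hstack([c("scene",330,190,160,120,2),c("scene",430,210,60,120,2),c("top",150,140,170,120,2)]))
im=cv2.imread("pics/top10.png"); hsv=cv2.cvtColor(im,40)
m=(hsv[...,1]>120)&(hsv[...,0]<30)&(hsv[...,0]>8); m[:150]=0;m[190:]=0;m[:,:170]=0;m[:,200:]=0
v,u=np.nonzero(m); print("button",len(u),u.mean(),v.mean()); cv2.imwrite("pics/z11.png",np.hstack([c("scene",320,190,160,120,2)[:, :240],c("top",155,140,60,100,5)[:240] if 0 else c("top",150,140,170,120,2)]))
E
```

```text
clock: 22.45
tcp_pos: [0.5658, 0.1817, 0.0463]
orientation: [-0.0, 0.999, 0.04, 0.0]
wrist_force: [-0.2, -0.2, -0.2]
finger_gap: 0.065
clock: 23.25
tcp_pos: [0.4772, 0.1748, 0.2304]
orientation: [-0.001, 0.999, 0.04, 0.004]
wrist_force: [-0.2, -0.2, -0.3]
finger_gap: 0.0647
clock: 24.05
tcp_pos: [0.3675, 0.1658, 0.2264]
orientation: [-0.0, 0.999, 0.04, 0.0]
wrist_force: [-0.4, 0.4, -0.8]
finger_gap: 0.0646
button 11 182.27272727272728 173.72727272727272
```

View pics/z10.png

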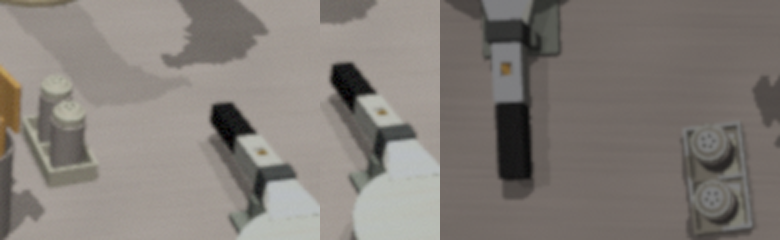

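The handle sits level on the stub with its mouth against the collar and the brass button in the hole. Both shakers stand upright in the tray. Handing in.

```bash
python3 -c "
from workcell import env
env.hand_in(); print(env.get_state()['clock'])"
```

```text
the job is handed in; nothing more can be done
the job is handed in; nothing more can be done
```

I put the shaker upright into the tray's empty well and slid the square handle, hole up, onto the stub until it stopped on the collar. I then let go, backed the arm clear and handed in at about 24 s of the 67 s allowed.

**Last checks:**
- **Shaker:** it stands upright beside its twin in the last pictures. I judged this by eye and from the placing position (TCP within 1 mm of the measured well centre), and did not re-measure it after release.
- **Handle:** the last push did not move it further while the force along the stub rose to about 8 N, which fits the mouth resting on the collar.
- **Button:** it shows in the hole, and the handle stayed level and in line after release. I did not measure its height or the hole-to-seat distance separately.
- **Bystanders:** the tray shaker looks undisturbed. I never moved close to the flat handle or the crock, but did not re-measure them.

**What disagreed or failed:**
- The scene camera read about 1 to 3 px off the top camera on most features I compared, within the stated calibration error or slightly beyond it.
- One attempt to measure the handle from the scene camera's depth failed, so I discarded it.

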